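# Step the load tester to three dots and start the test

## Task

On the grey load tester, push the selector's protruding tab round with a fingertip or the outside of the fingers, without pinching it, until it clicks in pointing at the tag with three dots. Only then press the round test button fully down and let it come up again. Leave the loose things on and around the tester where they are.

Things in the scene. Friction and masses are not known exactly. Their poses are not given: they have to be found in the camera images.
- tester: fixed grey load-tester case, 240 x 280 x 60 mm (x, y, z). Origin at table height straight below the selector's turning axis; the case runs from 125 mm before the origin (-x) to 115 mm behind it and 140 mm to either side. Its top face is 60 mm above the table
- axis (a point): point on the selector's vertical turning axis, at the height of the case's top face
- selector (a joint): selector angle, rad: 0 with the tab pointing to the front of the case (-x of tester), positive counter-clockwise seen from above, stops at +-1.42. It clicks into a detent every 36 degrees (0, +-0.628, +-1.257); the push needed at the tab is about 3 to 5 N; past halfway it snaps into the next detent by itself, then stays there. Starts in the detent at 0, which has no tag
- tab (a point): middle of the top edge of the selector's tab. The selector is a flat black disc, 68 mm across and 11 mm high, with one upright radial tab (black with rubber side faces): 16 mm thick over the rubber, from 20 to 78 mm from the axis (rubber faces from 39 to 71 mm), reaching 39 mm above the case top; this point is 55 mm from the axis. Outside the disc a gap of 5 mm is free beneath the tab
- tab_left: rubber face, 32 x 3 x 26 mm, on one broad side of the tab; origin at its centre, 55 mm from the axis, 21 mm above the case top. Turned with the selector: at selector 0 it is the +y side of the tab
- aim (a point): point the selector aims at: on the tab's centre line, 105 mm from the axis, on the circle of the tags' centres
- test (a joint): travel of the test button, m: 0 up, 0.006 fully pressed; a spring returns it; fully down takes about 5 N
- test_top (a point): middle of the top of the round test button (26 mm across, plain white, on a small black housing) on the rear strip of the case top, 85 mm behind the selector axis; it moves straight down. A heatsink and a screw cup stand on the same strip, 85 mm between neighbours; the three change places
- tab_right: the same rubber face on the other broad side of the tab (-y side at selector 0)
- tag_one: round white tag, 42 mm across, 2 mm thick, fixed on the case top, bearing 1 black dot (10 mm each); origin at the centre of its underside. The four tags lie 105 mm from the selector axis at the detents +-36 and +-72 degrees, in changing order
- tag_two: round white tag, 42 mm across, 2 mm thick, fixed on the case top, bearing 2 black dots (10 mm each); origin at the centre of its underside. The four tags lie 105 mm from the selector axis at the detents +-36 and +-72 degrees, in changing order
- tag_three: round white tag, 42 mm across, 2 mm thick, fixed on the case top, bearing 3 black dots (10 mm each); origin at the centre of its underside. The four tags lie 105 mm from the selector axis at the detents +-36 and +-72 degrees, in changing order
- tag_four: round white tag, 42 mm across, 2 mm thick, fixed on the case top, bearing 4 black dots (10 mm each); origin at the centre of its underside. The four tags lie 105 mm from the selector axis at the detents +-36 and +-72 degrees, in changing order
- heatsink: loose aluminium heatsink, 34 x 34 x 24 mm, on the case's rear strip; origin under its centre
- screw_cup: loose grey cup, 36 mm across, 30 mm high, on the case's rear strip; origin under its centre
- screwdriver: loose green-handled screwdriver lying on the table
- mug: loose mug, 80 mm across, 90 mm high; origin under its centre
- hard_drive: loose hard drive, 147 x 102 x 26 mm, lying flat; origin under its centre
- solder_reel: loose metal reel, 56 mm across, 38 mm high, standing on end; origin under its centre
- screw_jar: loose jar with black cap, 60 mm across, 70 mm high; origin under its centre

How it is judged:
On the way, in this order (a step that is already met when the one before it is completed fails the run):
1. the selector points at the three-dot tag (horizontal distance between aim and tag_three below 0.01 m and velocity of joint selector between -0.15 and 0.15 rad/s), for 0.2 s.
2. the test button is pressed down (value of joint test above 0.0045 m), for 0.05 s.
3. the test button is up again (value of joint test below 0.0015 m), for 0.1 s.
At the end, for the whole second after the job is handed in: The selector's aim point lies within 10 mm of the centre of the three-dot tag, the test button was pressed at least 4.5 mm down after that and is up again (under 1.5 mm), and no loose thing is more than 20 mm from where it stood (horizontal distance between aim and tag_three below 0.01 m and value of joint test below 0.0015 m and distance of each of heatsink, screw_cup, screwdriver, mug, hard_drive, solder_reel, screw_jar from where it was at the start of the episode below 0.02 m); the robot touches nothing.
It fails at once if the tab is pinched (both of its broad sides pressed by the fingers at once) (contact force between the fingers and tab_left above 1.5 N and contact force between the fingers and tab_right above 1.5 N).
It fails at once if the test button is pressed while the selector does not point at the three-dot tag (value of joint test above 0.003 m and horizontal distance between aim and tag_three above 0.012 m).
It fails at once if a loose thing is lifted, or moved more than 20 mm (distance of any of heatsink, screw_cup, screwdriver, mug, hard_drive, solder_reel, screw_jar from where it was at the start of the episode above 0.02 m).
It also fails if it takes over 48 s, if anything falls off the work surface, if the arm or the gripper's body presses on something with over 40 N, if the wrist force passes 120 N, or if a joint passes its speed limit or range.

## Robot

A 7-joint arm with a two-finger parallel gripper is mounted at the origin on the work surface. World frame = base frame: x ahead of the robot, y to its left, z up, the work surface at z = 0. Lengths are in m, angles in rad, forces in N, time in s.
With the tool pointing down it reaches from about 0.425 to 0.925 m from the base axis. Payload 6.8 kg.
Tool frame: the origin (TCP) lies between the finger pads; the fingertips stand 17 mm ahead of it and the grasp point (between the pads) lies 2 mm behind it; z points along the fingers, x is the direction in which the jaws open and shut, and the axes are right-handed (so a half turn about z gives the same grasp; the last joint's range is limited). The gripper opens to 85 mm and grips with 20 to 120 N. Pads are 22 mm wide; open, the fingers measure 114 mm over their backs; the gripper's body (76 mm by 85 mm) begins 54 mm behind the grasp point. The pads swing forward as they close: fully open they stand 13 mm farther back than shut.
Start: joints at [1.076, 0.477, 0.022, 1.555, -0.011, 1.109, -0.083], TCP at [0.255, -0.625, 0.248] pointing down, gripper open.
Joint ranges: [-2.96, 2.96], [-0.34, 2.1], [-1.41, 1.46], [0.24, 2.44], [-1.37, 4.51], [0.17, 1.92], [-2.96, 2.96]. Speed limits (rad/s): [2.39, 2.39, 3.14, 3.14, 3.14, 3.14, 3.14].

## Interface

Orientations are given as a unit quaternion [w, x, y, z].
In Python, from station import readout, read_camera, get_calibration, bot, models gives the robot as it stands.
- The arm moves only by the tool carry_out, never from a script. Its argument "deltas" is a list of rows, each a list of 2 entries, a list of its own where there are three numbers: the shift along the tool's x, y, z in cm, then the turn about the tool's z in degrees. A call has 1 to 10 rows; each row is the pose to reach, as a shift and turn from the pose measured when the call began, along the tool's axes at that moment; what a row does not reach only later rows make up. A row lasts 1/8 s, in which the tool goes at most 62.5 mm and 10.7 degrees, less where a joint would pass 70% of its speed; a pose out of reach is approached as far as the arm can. A call with a gripper value outside its range is refused whole. "hand" is the opening, from 0 (shut) to 1 (fully open), set as the call begins (left out, the last holds). The fingers move at their own pace and stop on an object; "newtons" is the grip in N (left out, the last holds). Time passes only in rows, so rows that repeat a pose let the fingers close. It gives the time, the measured TCP pose, the force and the opening at its end, in the units of the state.
- readout.get_obs(): the state, without advancing time (a new reading comes with each control period).
- read_camera(name): name is "side" or "top" or "wrist"; returns the picture (400x640x3 uint8, red, green, blue); there is no depth.
- get_calibration(name): a dict with "fov_y" (degrees; the focal length in pixels is half the picture's height over the tangent of half this angle, whatever the lens; pixels are square), "cx", "cy" (the principal point, pixels), "world_from_camera" (4x4, takes a point from camera to world coordinates). Camera axes: x right, y down, z forward; pixel columns grow to the right and rows downward; lengths in m; the calibration is good to about 2 mm. A picture is of the moment at which its call begins: read the wrist's pose just before it. get_calibration takes no time and is no camera call; for the wrist camera it gives the pose at the moment of the call.
- bot.hand_in(): hands the job in, once; it reports no verdict.
Trained networks look in the newest picture that a camera, given by its name, has taken for a name from the list of things; names that differ only in an ending like _2 or _b are one class to them, and where a whole thing is asked for, a point or a joint stands for the part that bears it (a point fixed in the world has none). Each returns a list of dicts, best first, with "score" (0 to 1); they miss things now and then, are a little off and sometimes report something else, mostly with a low value. They report only what shows in the picture. A call takes as long as a camera call.
- models.spot_in(query, camera): "centre" ([row, column] in pixels, amid what is visible of it).
The state is a dict: "t": time; "q": joint angles; "joint_vel": joint speeds; "joint_torque": joint torques, N m; "eef_pos": TCP position; "tool_rot": TCP orientation; "contact_force": force on the tool from outside, world axes, zero at the start; "torque": the same for the moment, N m; "gripper_width": opening from 0.0 (shut) to 1.0 (fully open).
Only numpy, scipy, OpenCV 4.12 (cv2) and the standard library are available. Lean on these libraries where they do the work, as an engineer would, in place of code of your own. Each camera call takes 0.05 s, during which the arm holds its last target. There are 200 camera calls.

## Working session

There is one attempt and no reset: what is moved stays moved. The work goes in short steps, Python scripts to look and compute and a tool call to move; the robot and the scene stay as the last step left them, time stands still between calls to the robot, and variables do not carry over. Pictures are saved under pics/ and viewed, about 8 in all and at most 12, crops included, and the job is handed in when it is done.

Besides the shell and the picture viewer there is one more tool, called after "Request:" as a command line: name --argument value ..., lists and objects as JSON in quotes. carry_out: Moves the arm, as the interface text tells. Its arguments: {"type":"object","properties":{"deltas":{"type":"array"},"hand":{"type":"number"},"newtons":{"type":"number"}},"required":["deltas"]}

```bash
mkdir -p pics
cat > h.py <<'E'
import numpy as np, cv2
from station import readout, read_camera, get_calibration, bot, models
def ray(cam,rc):
    c=get_calibration(cam);f=200/np.tan(np.radians(c["fov_y"])/2)
    T=np.array(c["world_from_camera"]);d=np.array([(rc[1]-c["cx"])/f,(rc[0]-c["cy"])/f,1])
    return T[:3,3],T[:3,:3]@d
def onz(cam,rc,z):
    o,d=ray(cam,rc);return o+d*(z-o[2])/d[2]
def proj(cam,p):
    c=get_calibration(cam);f=200/np.tan(np.radians(c["fov_y"])/2)
    q=np.linalg.inv(np.array(c["world_from_camera"]))@np.append(p,1);return q[1]/q[2]*f+c["cy"],q[0]/q[2]*f+c["cx"]
def snap(cam,n):
    im=read_camera(cam);cv2.imwrite(f"pics/{n}.png",im[:,:,::-1]);return im
E
python3 - <<'E'
from h import *
o=readout.get_obs();print(o["t"],o["eef_pos"],o["tool_rot"],o["gripper_width"])
snap("top","top1")
print(get_calibration("top"))
for n,z in [("tag_one",.062),("tag_two",.062),("tag_three",.062),("tag_four",.062),("test_top",.075),("tab",.099),("selector",.07),("heatsink",.084),("screw_cup",.09),("tester",.06)]:
    for r in models.spot_in(n,"top")[:2]: print(n,r["score"],np.round(r["centre"]),onz("top",r["centre"],z).round(4))
E
```

```text
0.0 [ 0.25439086 -0.62462225  0.24732686] [-4.62716071e-04  8.29823022e-01 -5.58025917e-01 -7.83702153e-04] 0.9976049089702627
{'fov_y': 51.64381561923887, 'cx': 318.2306626031184, 'cy': 196.76363434586014, 'world_from_camera': array([[-0.02112538, -0.99674496,  0.07780232,  0.37917865],
       [-0.99975434,  0.02053884, -0.0083315 ,  0.0136424 ],
       [ 0.00670641, -0.07795922, -0.99693399,  1.25748283],
       [ 0.        ,  0.        ,  0.        ,  1.        ]])}
tag_one 0.45 [154. 288.] [0.5985 0.0903 0.062 ]
tag_two 0.63 [117. 303.] [0.709  0.0435 0.062 ]
tag_two 0.6 [171. 356.] [ 0.5444 -0.1095  0.062 ]
tag_three 0.45 [177. 301.] [0.5324 0.0514 0.062 ]
tag_four 0.44 [187. 339.] [ 0.5006 -0.0576  0.062 ]
tab 0.57 [155. 326.] [ 0.5873 -0.02    0.099 ]
tab 0.5 [117. 305.] [0.6986 0.0363 0.099 ]
selector 0.84 [152. 325.] [ 0.6008 -0.0175  0.07  ]
heatsink 0.56 [156. 325.] [ 0.588  -0.0192  0.084 ]
heatsink 0.44 [121. 303.] [0.6917 0.0435 0.084 ]
screw_cup 0.64 [132. 362.] [ 0.655  -0.1254  0.09  ]
screw_cup 0.61 [214. 198.] [0.4297 0.3451 0.09  ]
tester 0.8 [158. 323.] [ 0.5876 -0.0133  0.06  ]
tester 0.41 [156. 326.] [ 0.5934 -0.0217  0.06  ]
```

View pics/top1.png

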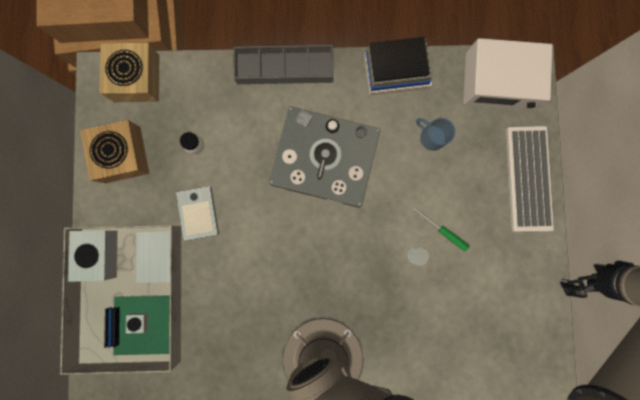

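Run:
```python
from h import *
im=cv2.imread("pics/top1.png")[95:220,255:395]
cv2.imwrite("pics/crop1.png",cv2.resize(im,None,fx=4.8,fy=4.8,interpolation=cv2.INTER_CUBIC)[:600])
```

```text
(no output)
```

View pics/crop1.png

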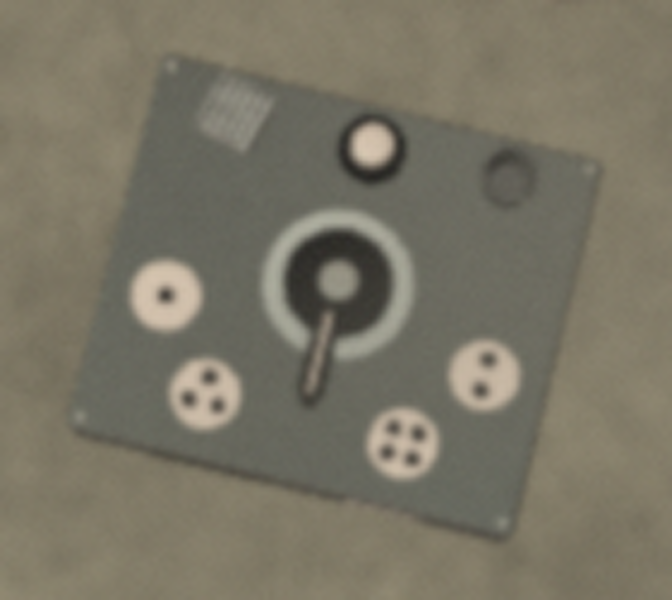

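```bash
cat >> h.py <<'E'
def fit(P,A):
    # P world pts xy, A local pts
    P=np.array(P);A=np.array(A);p=P.mean(0);a=A.mean(0);H=(A-a).T@(P-p)
    th=np.arctan2(H[0,1]-H[1,0],H[0,0]+H[1,1]);R=np.array([[np.cos(th),-np.sin(th)],[np.sin(th),np.cos(th)]])
    return p-R@a,th,np.linalg.norm(P-(A@R.T+p-R@a),axis=1)
def loc(a): a=np.radians(a);return [-.105*np.cos(a),-.105*np.sin(a)]
E
python3 - <<'E'
from h import *
px={ -36:(177.1,297.7),-72:(156.5,289.6),36:(187.3,339),72:(173.1,355.8)}
t,th,e=fit([onz("top",v,.062)[:2] for v in px.values()],[loc(k) for k in px])
print(t,np.degrees(th),e)
R=np.array([[np.cos(th),-np.sin(th)],[np.sin(th),np.cos(th)]])
print("axis",onz("top",(153.5,325.4),.071))
for z in(.07,.08):print("btn",onz("top",(125.2,332.5),z), "exp",t+R@[.085,0])
for a in(0,-36):print("tab",a,t+R@np.array(loc(a))*55/105)
o=readout.get_obs();w,x,y,z=o["tool_rot"];print("tool x axis",1-2*(y*y+z*z),2*(x*y+w*z))
E
```

```text
[ 0.59701145 -0.01987477] -15.273008338558736 [0.00026071 0.00026533 0.00027154 0.00031436]
axis [ 0.59731936 -0.01974785  0.071     ]
btn [ 0.68070316 -0.04240192  0.07      ] exp [ 0.67900939 -0.04226535]
btn [ 0.67816397 -0.04192996  0.08      ] exp [ 0.67900939 -0.04226535]
tab 0 [ 0.54395396 -0.00538674]
tab -36 [0.56260289 0.0230327 ]
tool x axis 0.3772319741369533 -0.9261188031851963
```

```bash
cat >> h.py <<'E'
AX=np.array([0.5971,-0.0199]);TH=np.radians(-15.27)
RT=np.array([[np.cos(TH),-np.sin(TH)],[np.sin(TH),np.cos(TH)]])
from scipy.spatial.transform import Rotation as Ro
def delta(p,push_dir=None):
    """tool-frame delta cm and turn so that tool -y points along world angle push_dir (deg)"""
    o=readout.get_obs();w,x,y,z=o["tool_rot"];R=Ro.from_quat([x,y,z,w]).as_matrix()
    d=R.T@(np.array(p)-o["eef_pos"])*100;my=np.degrees(np.arctan2(-R[1,1],-R[0,1]))
    t=0 if push_dir is None else -((push_dir-my+180)%360-180)
    return [d.round(2).tolist(),round(t,1)]
def pusher(phi,r,gap,z):
    a=np.radians(phi);u=np.array([-np.cos(a),-np.sin(a)]);t=np.array([-np.sin(a),np.cos(a)]) # t: toward negative phi
    xy=AX+RT@(r*u-(.008+.011+gap)*t);v=RT@t
    return delta([*xy,z],np.degrees(np.arctan2(v[1],v[0])))
E
python3 - <<'E'
from h import *
print(pusher(0,.056,.025,.2))
print(readout.get_obs()["q"])
E
```

```text
[[-43.04, -47.42, 4.83], np.float64(-52.6)]
[ 1.07587902  0.47700344  0.0223864   1.55541463 -0.0114994   1.10929274
 -0.08310277]
```

Request:
carry_out --deltas '[[[-4.3, -4.74, 0.5], -5.3], [[-8.6, -9.5, 1], -10.5], [[-12.9, -14.2, 1.4], -15.8], [[-17.2, -19, 1.9], -21], [[-21.5, -23.7, 2.4], -26.3], [[-25.8, -28.4, 2.9], -31.5], [[-30.1, -33.2, 3.4], -36.8], [[-34.4, -37.9, 3.9], -42], [[-38.7, -42.7, 4.4], -47.3], [[-43, -47.4, 4.8], -52.6]]' --hand 0

```text
t: 1.8
eef_pos: [0.525, -0.0617, 0.2016]
tool_rot: [0.0, 0.991, -0.131, 0.001]
contact_force: [-0.1, -0.4, -0.5]
gripper_width: 0.001
```

Run:
```python
from h import *
o=readout.get_obs();print(o["t"],o["eef_pos"],o["q"],o["gripper_width"])
snap("wrist","w1")
print(pusher(0,.056,.025,.2),pusher(0,.056,.025,.097))
for r in models.spot_in("tab","wrist"):print(r,onz("wrist",r["centre"],.099))
print("pred tab",proj("wrist",[*(AX+RT@[-.055,0]),.099]),proj("wrist",[*AX,.071]))
```

```text
1.8 [ 0.52504298 -0.06166394  0.20164055] [ 0.35163415  0.32246587 -0.42490449  1.92979319  0.1652965   0.92191673
 -0.41757973] 0.0010756558404868173
[[0.22, -0.47, 0.19], np.float64(1.0)] [[0.2, -0.4, 10.49], np.float64(1.0)]
{'centre': [111.1, 387.7], 'score': 0.86} [ 0.5875413  -0.00439311  0.099     ]
pred tab (np.float64(129.3786487581728), np.float64(324.15872853843246)) (np.float64(126.40160861799772), np.float64(396.6251601360882))
```

View pics/w1.png

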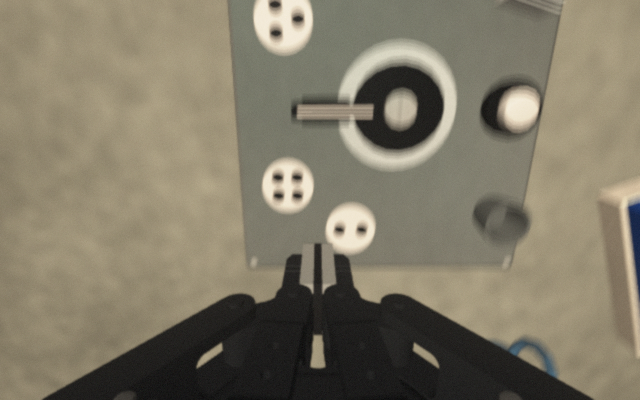

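Run:
```python
from h import *
o=readout.get_obs();print(o["t"],o["eef_pos"],abs(np.array(o["joint_vel"])).max())
snap("wrist","w2")
for n,z in [("tag_three",.062),("tag_four",.062),("tag_two",.062),("test_top",.075)]:
  for r in models.spot_in(n,"wrist")[:2]:print(n,r,onz("wrist",r["centre"],z))
print("pred",proj("wrist",[*(AX+RT@[-.055,0]),.099]),proj("wrist",[*AX,.071]))
print(onz("wrist",(108,402),.071))
o=readout.get_obs();print(o["t"],o["eef_pos"],abs(np.array(o["joint_vel"])).max())
```

```text
1.9 [ 0.52670384 -0.05509333  0.20183695] 0.09448791603421465
tag_three {'centre': [36.8, 284.5], 'score': 0.81} [0.5308778  0.05387519 0.062     ]
tag_three {'centre': [127.0, 389.8], 'score': 0.5} [ 0.59128749 -0.02844058  0.062     ]
tag_four {'centre': [194.1, 286.8], 'score': 0.94} [ 0.49807741 -0.06159244  0.062     ]
tag_two {'centre': [236.4, 352.2], 'score': 0.71} [ 0.54087017 -0.11371313  0.062     ]
tag_two {'centre': [137.6, 331.1], 'score': 0.47} [ 0.54471392 -0.02742993  0.062     ]
test_top {'centre': [126.2, 513.0], 'score': 0.92} [ 0.67588368 -0.05351644  0.075     ]
test_top {'centre': [17.0, 530.3], 'score': 0.7} [0.69403337 0.01633179 0.075     ]
pred (np.float64(112.38686415701069), np.float64(323.7017420328412)) (np.float64(109.80370434311462), np.float64(397.6094227087099))
[ 0.60046883 -0.01949192  0.071     ]
2.15 [ 0.52367873 -0.06508653  0.20136022] 0.008455501732499374
```

View pics/w2.png

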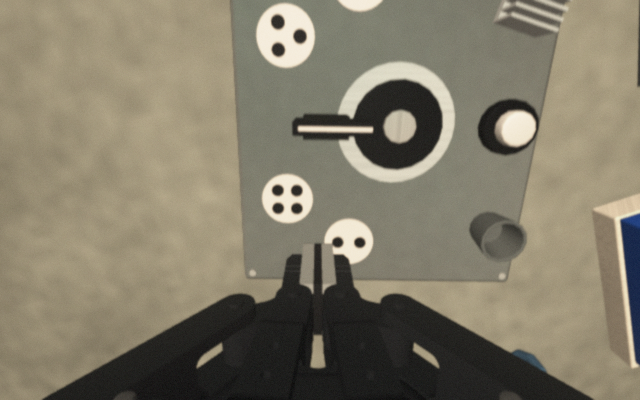

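Run:
```python
from h import *
read_camera("wrist")
px=[];L=[]
for n,z,l in [("tag_three",.062,loc(-36)),("tag_four",.062,loc(36)),("tag_two",.062,loc(72)),("test_top",.074,[.085,0])]:
  r=models.spot_in(n,"wrist")[0];print(n,r,onz("wrist",r["centre"],z), AX+RT@l)
print("axis",onz("wrist",(126.5,400.5),.071),"tab end edge",onz("wrist",(129,297),.099),AX+RT@[-.078,0])
o=readout.get_obs();print(o["t"],o["eef_pos"],abs(np.array(o["joint_vel"])).max())
print("tip px", proj("wrist",o["eef_pos"]+[0,0,-.017]))
print(pusher(0,.056,.025,.2),pusher(0,.056,.02,.097))
```

```text
tag_three {'centre': [24.1, 282.8], 'score': 0.75} [0.53205814 0.05892856 0.062     ] [0.53140662 0.06201081]
tag_four {'centre': [184.0, 286.8], 'score': 0.75} [ 0.50048796 -0.05430294  0.062     ] [ 0.49889782 -0.05706628]
tag_two {'centre': [230.4, 349.3], 'score': 0.8} [ 0.5400396  -0.10742449  0.062     ] [ 0.53949856 -0.10768995]
test_top {'centre': [107.6, 518.1], 'score': 0.64} [ 0.68174501 -0.04017943  0.074     ] [ 0.67909911 -0.04228628]
axis [ 0.59718827 -0.0313593   0.071     ] tab end edge [ 0.52433367 -0.01015609  0.099     ] [0.52185375 0.0006427 ]
2.4 [ 0.52398294 -0.06419132  0.20148994] 0.006703366369846712
tip px (np.float64(261.0304555172419), np.float64(318.16641281881124))
[[0.28, -1.8, 0.15], np.float64(-0.1)] [[0.28, -2.3, 10.45], np.float64(-0.1)]
```

Request:
carry_out --deltas '[[[0.3, -1.5, 2.5], 0], [[0.3, -1.5, 5], 0], [[0.3, -1.5, 7.5], 0], [[0.3, -1.5, 9.5], 0], [[0.3, -1.5, 10.4], 0], [[0.3, -1.5, 10.4], 0], [[0.3, -1.5, 10.4], 0], [[0.3, -1.5, 10.4], 0]]'

```text
t: 3.4
eef_pos: [0.5314, -0.0506, 0.0983]
tool_rot: [0.0, 0.991, -0.134, 0.001]
contact_force: [0.2, -1.0, -0.1]
gripper_width: -0.003
```

Run:
```python
from h import *
o=readout.get_obs();print(o["t"],o["eef_pos"],abs(np.array(o["joint_vel"])).max(),o["contact_force"])
for phi,g in [(0,.01),(0,0),(-5,0),(-10,0),(-15,0),(-20,0),(-25,0),(-30,0),(-20,.04)]:print(phi,g,pusher(phi,.056,g,.097))
```

```text
3.4 [ 0.53139552 -0.05061986  0.09829472] 0.003175495836596893 [ 0.18783896 -1.00144983 -0.11587302]
0 0.01 [[-0.07, -1.79, 0.13], np.float64(-0.1)]
0 0 [[-0.07, -2.79, 0.13], np.float64(-0.1)]
-5 0 [[-0.22, -3.29, 0.13], np.float64(4.9)]
-10 0 [[-0.32, -3.79, 0.13], np.float64(9.9)]
-15 0 [[-0.38, -4.31, 0.13], np.float64(14.9)]
-20 0 [[-0.39, -4.82, 0.13], np.float64(19.9)]
-25 0 [[-0.36, -5.34, 0.13], np.float64(24.9)]
-30 0 [[-0.28, -5.85, 0.13], np.float64(29.9)]
-20 0.04 [[-1.75, -1.06, 0.13], np.float64(19.9)]
```

Request:
carry_out --deltas '[[[-0.1, -1, 0.1], 0], [[-0.1, -1.8, 0.1], 0], [[-0.1, -2.4, 0.1], 0], [[-0.1, -2.8, 0.1], 0], [[-0.2, -3.3, 0.1], 5], [[-0.3, -3.8, 0.1], 10], [[-0.4, -4.3, 0.1], 15], [[-0.4, -4.6, 0.1], 18], [[-0.4, -4.6, 0.1], 18]]'

```text
t: 4.53
eef_pos: [0.5394, -0.0054, 0.0972]
tool_rot: [0.0, 0.958, -0.287, 0.001]
contact_force: [-1.5, -1.3, 1.0]
gripper_width: -0.0
```

Run:
```python
from h import *
o=readout.get_obs();print(o["t"],o["eef_pos"],abs(np.array(o["joint_vel"])).max(),o["contact_force"])
snap("wrist","w3")
for phi,g in [(-20,0),(-24,0),(-28,0),(-32,0),(-36,0)]:print(phi,g,pusher(phi,.056,g,.097))
```

```text
4.525 [ 0.53939066 -0.00537878  0.09719241] 0.02218209618344658 [-1.4650122  -1.32034518  1.02155192]
-20 0 [[-0.04, -0.25, 0.02], np.float64(2.0)]
-24 0 [[-0.15, -0.65, 0.01], np.float64(6.0)]
-28 0 [[-0.22, -1.06, 0.01], np.float64(10.0)]
-32 0 [[-0.27, -1.47, 0.01], np.float64(14.0)]
-36 0 [[-0.29, -1.88, 0.01], np.float64(18.0)]
```

View pics/w3.png

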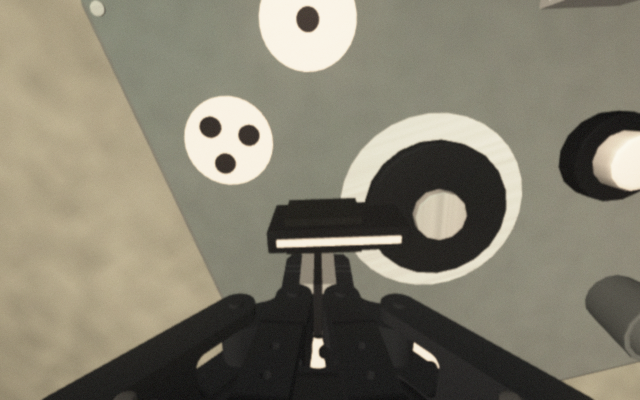

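The tab is in contact with the fingertips and partly turned towards the three-dot tag (140,228); I keep pushing.

Request:
carry_out --deltas '[[[0, -0.2, 0], 2], [[-0.1, -0.4, 0], 4], [[-0.1, -0.6, 0], 6], [[-0.2, -0.8, 0], 8], [[-0.2, -1.0, 0], 10], [[-0.2, -1.0, 0], 10], [[-0.2, -1.0, 0], 10]]'

```text
t: 5.45
eef_pos: [0.5432, 0.004, 0.0971]
tool_rot: [0.0, 0.93, -0.369, 0.001]
contact_force: [-0.1, -0.4, -0.1]
gripper_width: 0.001
```

Run:
```python
from h import *
o=readout.get_obs();print(o["t"],o["eef_pos"],abs(np.array(o["joint_vel"])).max(),o["contact_force"])
snap("wrist","w4")
for a in (-20,-28,-36):print(a,[np.round(proj("wrist",[*(AX+RT@np.array(loc(a))*k/105),.099])) for k in(20,78)])
```

```text
5.45 [0.54319075 0.00398255 0.09714935] 0.003338532943954616 [-0.06096199 -0.35742905 -0.09349256]
-20 [array([246., 407.]), array([264., 265.])]
-28 [array([240., 407.]), array([240., 262.])]
-36 [array([233., 408.]), array([214., 263.])]
```

View pics/w4.png

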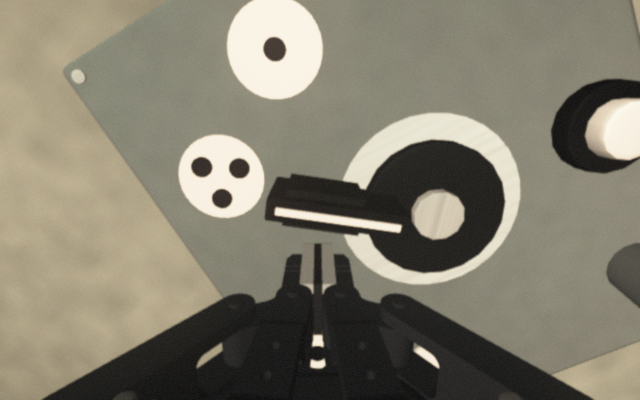

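Tab has snapped to −36° (edge at (229,402)–(211,272), matching the prediction), with no contact force left. Retreat and go over the button.

Request:
carry_out --deltas '[[[0, 1, 0], 0], [[0, 2, -1], 0], [[0, 2, -4], 0], [[0, 2, -7], 0], [[0, 2, -8], 0], [[0, 2, -8], 0]]'

```text
t: 6.25
eef_pos: [0.5294, -0.011, 0.1777]
tool_rot: [0.0, 0.929, -0.369, 0.001]
contact_force: [0.3, -0.6, -0.1]
gripper_width: -0.002
```

Run:
```python
from h import *
print(readout.get_obs()["eef_pos"],delta([.679,-.0423,.175]))
```

```text
[ 0.5294267  -0.01099496  0.17768167] [[13.03, -7.98, 0.3], 0]
```

Request:
carry_out --deltas '[[[3, -1.8, 0], 0], [[6, -3.7, 0], 0], [[9, -5.5, 0], 0], [[12, -7.3, 0], 0], [[13, -8, 0.3], 0], [[13, -8, 0.3], 0], [[13, -8, 0.3], 0], [[13, -8, 0.3], 0]]'

```text
t: 7.25
eef_pos: [0.678, -0.0416, 0.1752]
tool_rot: [0.0, 0.93, -0.369, 0.001]
contact_force: [0.3, -0.5, -0.7]
gripper_width: -0.002
```

Run:
```python
from h import *
o=readout.get_obs();print(o["t"],o["eef_pos"],abs(np.array(o["joint_vel"])).max())
c=get_calibration("wrist")
im=snap("wrist","w5")
for z in (.07,.075,.08):print(z,proj("wrist",[.679,-.0423,z]))
for r in models.spot_in("test_top","wrist")[:2]:print(r,onz("wrist",r["centre"],.075))
print(delta([.679,-.0423,.1]))
```

```text
7.25 [ 0.67804984 -0.0416265   0.17518422] 0.008393663414067219
0.07 (np.float64(201.54026117994027), np.float64(318.7709777060844))
0.075 (np.float64(203.76543213876826), np.float64(318.81528253482435))
0.08 (np.float64(206.0816307861017), np.float64(318.86139979336156))
{'centre': [199.9, 315.7], 'score': 0.87} [ 0.67955734 -0.03877707  0.075     ]
[[0.06, 0.0, 7.54], 0]
```

View pics/w5.png

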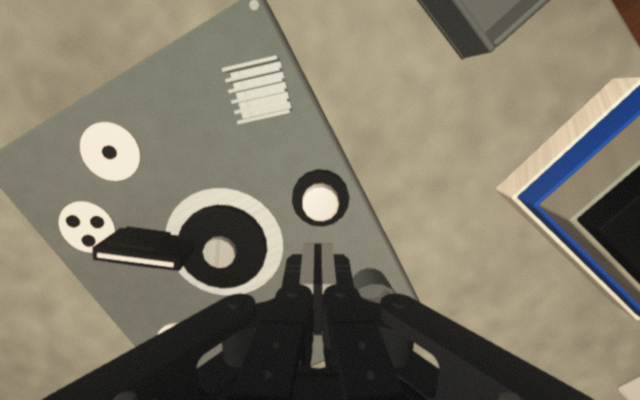

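Request:
carry_out --deltas '[[[0, -0.1, 2.5], 0], [[0, -0.1, 5], 0], [[0, -0.1, 6.5], 0], [[0, -0.1, 7], 0], [[0, -0.1, 7.3], 0], [[0, -0.1, 7.6], 0], [[0, -0.1, 7.8], 0], [[0, -0.1, 7.8], 0]]'

```text
t: 8.35
eef_pos: [0.6798, -0.0412, 0.098]
tool_rot: [0.0, 0.929, -0.369, 0.002]
contact_force: [0.2, -0.4, 1.5]
gripper_width: 0.003
```

Request:
carry_out --deltas '[[[0, 0, 0.2], 0], [[0, 0, 0.4], 0], [[0, 0, 0.5], 0], [[0, 0, 0.5], 0], [[0, 0, 0.5], 0]]'

```text
t: 8.98
eef_pos: [0.6798, -0.0412, 0.0932]
tool_rot: [0.0, 0.929, -0.369, 0.002]
contact_force: [-1.4, 0.3, 5.1]
gripper_width: 0.001
```

Request:
carry_out --deltas '[[[0, 0, 0.1], 0], [[0, 0, 0.2], 0], [[0, 0, 0.3], 0], [[0, 0, 0.3], 0], [[0, 0, 0.3], 0]]'

```text
t: 9.6
eef_pos: [0.6799, -0.0412, 0.0929]
tool_rot: [0.0, 0.929, -0.369, 0.002]
contact_force: [-9.4, -1.1, 20.8]
gripper_width: -0.0
```

Bottomed out (20 N with hardly any more travel). Release and rise.

Request:
carry_out --deltas '[[[0, 0, -0.5], 0], [[0, 0, -1.5], 0], [[0, 0, -3], 0], [[0, 0, -5.5], 0], [[0, 0, -8], 0], [[0, 0, -8], 0], [[0, 0, -8], 0], [[0, 0, -8], 0]]'

```text
t: 10.6
eef_pos: [0.6789, -0.0411, 0.1717]
tool_rot: [0.001, 0.929, -0.369, 0.001]
contact_force: [0.2, 0.2, -0.2]
gripper_width: 0.0
```

Run:
```python
from h import *
print(readout.get_obs()["eef_pos"])
snap("wrist","w6"); a=snap("top","top2")
b=cv2.imread("pics/top1.png");cv2.imwrite("pics/cmp.png",np.hstack([cv2.resize(i[95:260,165:475] if 0 else i[95:275,170:480],None,fx=1.28,fy=1.28) for i in (b,a[:,:,::-1])])) 
w=cv2.resize(cv2.imread("pics/w6.png"),(560,350));c=cv2.imread("pics/cmp.png");cv2.imwrite("pics/chk.png",np.vstack([c,np.pad(w,((0,0),(0,c.shape[1]-560),(0,0)))])[:600])
```

```text
[ 0.67892898 -0.04106759  0.17168234]
```

View pics/chk.png

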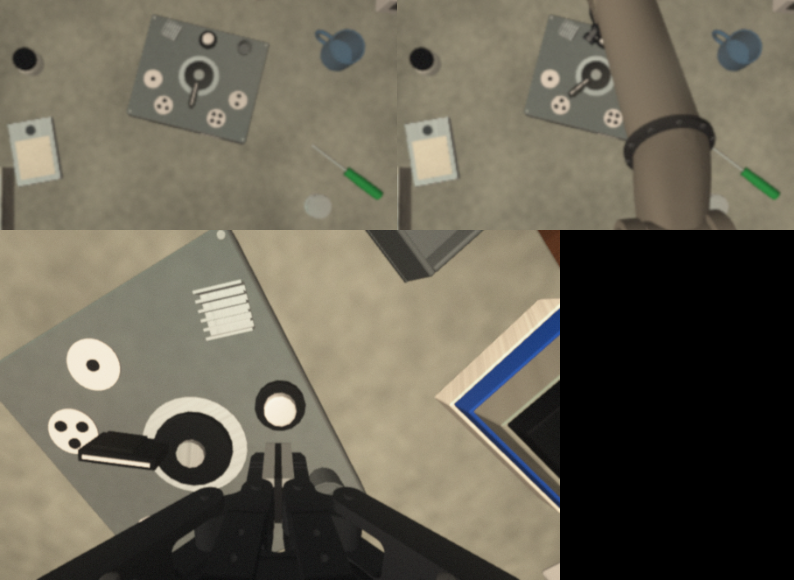

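The selector points at the three-dot tag, the button is up, the loose things in view have not moved, and the arm touches nothing.

```bash
python3 -c "
from h import *
print(bot.hand_in())"
```

```text
the job is handed in; nothing more can be done
None
```

I pushed the selector tab with the closed fingertips, touching one side only. It clicked into the −36° detent, which is the three-dot tag. I then pressed the test button until it stopped and let it come back up. The job is handed in at about 11 s of the 48 s allowed; no verdict was reported.

- **Selector:** the last wrist picture shows the tab aimed at the three-dot tag. Right after the click, its position in the image matched the −36° prediction and the contact force had dropped to about 0.4 N.
- **Button:** I stopped pressing at 20.8 N, after a travel of about 5 mm, when it would go no further. It looks up again in the last picture. I judged the travel from the arm's position and force, since the button joint itself can't be read.
- **Loose things:** those visible in the last pictures looked unmoved. In the final top view the arm hid the screw cup and part of the tester; the wrist picture shows the cup only partly.
- **Disagreement:** two button position estimates differed by about 3 mm, and I aimed between them. Some early wrist-camera readings were up to about 10 mm off because the arm was still settling, so I relied on the top-camera fit.

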